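Third hand for a drawer front

ROBOT

A 6-joint arm with a two-finger parallel gripper is mounted at the origin on the work surface. World frame = base frame: x ahead of the robot, y to its left, z up, the work surface at z = 0. Lengths are in m, angles in degrees, forces in N, time in s.
With the tool pointing down it reaches from about 0.4 to 0.825 m from the base axis. Payload 7 kg.
Tool frame: the origin (TCP) lies midway between the tips of the shut fingers; the grasp point (between the pads) lies ctrl.grasp_offset behind it (ctrl.grasp_offset is the distance from the TCP to the grasp point, in m); z points along the fingers, y is the line along which they close (so a half turn about z gives the same grasp; the last joint's range is limited). The gripper opens to 88 mm and grips with 3 to 60 N. Pads are 19 mm wide; open, the fingers measure 130 mm over their backs; the gripper's body (78 mm by 193 mm) begins 47 mm behind the grasp point.
Start: joints at [83.027, 20.546, 0.682, 0, -70.136, -16.507], TCP at [0.269, 0.619, 0.227] pointing down, gripper open.
Joint ranges: [-176.03, 176.03], [-82.01, 121.73], [-58.28, 71.71], [-173.87, 95.51], [-174.79, -0.11], [-173.66, 173.66]. Speed limits (degrees/s): [136.94, 136.94, 172.46, 180, 180, 180].

INTERFACE

Orientations are given as [roll, pitch, yaw] about the fixed x, y, z axes, in that order (R = Rz(yaw) Ry(pitch) Rx(roll)).
In Python, from plant import ctrl gives the robot as it stands. The module is installed in compiled form; this text tells all that it offers.
- The arm moves only by the tool send_rows, never from a script. Its argument "increments" is a list that holds one entry, the list of rows, each a list of 4 numbers: the shift along the world's x, y, z normalised to -1 to 1, where 1 is 0.2 m, then the turn about the world's z normalised to -1 to 1, where 1 is 1.5 rad. In form: [[[x, y, z, roll], ...]]. A call has 1 to 12 rows; each row is the pose to reach, as a shift and turn from the pose commanded when the call began; what a row does not reach only later rows make up. A row lasts 1/8 s, in which the tool goes at most 62.5 mm and 10.7 degrees, less where a joint would pass 70% of its speed; a pose out of reach is approached as far as the arm can. A call with a number of a shift or a turn outside -1 to 1 is refused whole. A call with a gripper value outside its range is refused whole. "jaw" is the opening, from 0 (shut) to 1 (fully open), set as the call begins (left out, the last holds). The fingers move at their own pace and stop on an object; the grip force is fixed at half the most. Time passes only in rows, so rows that repeat a pose let the fingers close. It gives the time, the measured TCP pose, the force, the opening and the grip force at its end, in the units of the state.
- ctrl.get_obs(): the state, without advancing time (a new reading comes with each control period).
- ctrl.snapshot(name): name is "scene" or "top" or "wrist"; returns the picture (420x560x3 uint8, red, green, blue); there is no depth.
- ctrl.calibration(name): a dict with "mtx" (3x3 intrinsics, pixels), "k1" (the pictures are not rectified: a ray, as slopes to the right and down, at radius r is drawn at 1 + k1 r^2 times it, then the intrinsics apply), "eye" and "attitude" of the camera in the world. Camera axes: x right, y up, looking along -z (the intrinsics and any distortion apply to the point x, -y, -z); pixel columns grow to the right and rows downward; lengths in m; the calibration is good to about 2 mm. A picture is of the moment at which its call begins: read the wrist's pose just before it. calibration takes no time and is no camera call; for the wrist camera it gives the pose at the moment of the call.
- ctrl.close_job(): hands the job in; it is judged then, once.
Trained networks look in the newest picture that a camera, given by its name, has taken for a name from the list of things; names that differ only in an ending like _2 or _b are one class to them, and where a whole thing is asked for, a point or a joint stands for the part that bears it (a point fixed in the world has none). Each returns a list of dicts, best first, with "conf" (0 to 1); they miss things now and then, are a little off and sometimes report something else, mostly with a low value. They report only what shows in the picture. A call takes as long as a camera call. They do not tell look-alikes from the thing itself.
- ctrl.trace(thing, camera): "mask" (420x560 bool, what is visible of it) and "bbox" ([left, top, right, bottom] in pixels, round what is visible of it).
- ctrl.spot_point(thing, camera): "pixel" ([row, column] in pixels: a listed point, or the origin of a listed thing).
The state is a dict: "clock": time; "joint_pos": joint angles; "qvel": joint speeds; "tau": joint torques, N m; "tool_pos": TCP position; "orientation": TCP orientation; "force": force on the tool from outside, world axes, zero at the start; "moment": the same for the moment, N m; "opening": finger opening in m; "gripper_force": force on a finger pad.
Only numpy, scipy, OpenCV 4.12 (cv2) and the standard library are available. Lean on these libraries where they do the work, as an engineer would, in place of code of your own. Each camera call takes 0.05 s, during which the arm holds its last target. There are 200 camera calls.

TASK

Take the white drawer front by its pull, lift it out of the rack and hold it against the front of the wooden drawer box in the sprung cradle, square to it, centred side to side, its bottom edge level with the box's, and clear of the desk. Push the box back with a steady force of about 8 newtons, so that its pointers stand in the middle of the green zone, never shoving it on to its end stop, and finish while still holding it there, because I will drive the screws from inside. Touch the box with the drawer front only, and leave the black front and the other things on the desk alone.

Things in the scene. Friction and masses are not known exactly. Their poses are not given: they have to be found in the camera images.
- white_front: the drawer front to be fitted: white panel 18 mm thick (its x), 146 mm wide (y), 80 mm high (z), about 0.2 kg, loose, standing upright in one of the rack's two grooves, pull towards the robot. Origin: centre of its underside; the flat back face is 9 mm along +x, the pull is on the -x face
- white_front_pull (a point): middle of the white front's pull, the place to grip from above: a black block 36 mm long out from the face (x), 18 mm wide (y, between the fingers), 24 mm high (z); this point lies 29 mm in front of the panel's centre (-x, 20 mm off the front face, 16 mm from the pull's free end) and 48 mm above its underside. Axes as the panel's
- black_front: the other drawer front, black with a steel pull, of the same shape and size, standing in the other groove: not to be moved
- rack: fixed plywood rack, 210 mm (x) by 170 mm (y), base 6 mm thick, with two grooves along y, 110 mm apart (at x = -55 and +55 mm), each 22 mm wide between battens whose tops are 18 mm above the desk. The fronts stand on its base, 6 mm above the desk. Origin: underside centre. It may stand left or right of the cradle
- cradle: fixed plywood cradle of the drawer box; origin on the desk below the unpushed box's front face, x the push direction (away from the robot), z up. Its base spans 50 to 240 mm behind that face, 170 mm wide; side rails 45 mm high, back block 60 mm. On top of each rail white, green, red stripes: the green is 12 mm long, the pointer stands at its middle when the box is pushed back 16 mm
- drawer_face (a point): point on the drawer box (moves with it): centre of the lower edge of its flat front face, 20 mm above the desk; x points into the box (the direction to push), y along the face, z up. The box is open at the top, light wood, 130 mm wide (y), 150 mm deep (x), 75 mm high, walls 9 mm; a black pointer on each side, 29 mm above its bottom and 100 mm behind the face
- drawer (a joint): how far the drawer box is pushed back along the cradle's +x, in m: 0 at rest, end stop at 0.036. Springs push it back towards the robot with 500 N per m: 8 N at 0.016; hardly any friction
- mug: blue mug, 80 mm across, 90 mm high, at a side of the desk; leave alone. Origin: underside centre
- glue: yellow bottle with a red cap, 56 mm across, 150 mm high, at a side of the desk; leave alone. Origin: underside centre
- screwdriver: orange screwdriver 200 mm long lying on the desk between rack and cradle; leave alone. Its length lies along x
Things that resemble listed ones, but are neither listed nor needed, are in the scene too. What is shaped like the white_front but orange is not meant.

How it is judged:
By the outcome, as a careful person would: the job done as asked, in the order asked, and still so for the second after the job is handed in, while the arm keeps its last pose, push and grip.
It also fails if it takes over 40 s, if anything falls off the work surface, if the arm or the gripper's body presses on something with over 40 N, if the wrist force passes 120 N, or if a joint passes its speed limit or range.

## Working session

There is one attempt and no reset: what is moved stays moved. The work goes in short steps, Python scripts to look and compute and a tool call to move; the robot and the scene stay as the last step left them, time stands still between calls to the robot, and variables do not carry over. Pictures are saved under pics/ and viewed, at most 10 in all, crops included, and the job is handed in when it is done.

Besides the shell and the picture viewer there is one more tool, called as name(argument=value, ...), one argument or row to a line, values as JSON. send_rows: Moves the arm, as the interface text tells. Its arguments: {"type":"object","properties":{"increments":{"type":"array"},"jaw":{"type":"number"}},"required":["increments"]}

```bash
mkdir -p pics; cat > h.py <<'E'
import numpy as np, cv2
from plant import ctrl
def snap(n,f=None):
    c=ctrl.calibration(n); im=ctrl.snapshot(n)
    if f: cv2.imwrite('pics/'+f,cv2.cvtColor(im,cv2.COLOR_RGB2BGR))
    return im,c
def R_(c):
    a=np.array(c['attitude'],float)
    if a.shape==(3,3): return a
    from scipy.spatial.transform import Rotation as Ro
    return Ro.from_euler('xyz',a,degrees=True).as_matrix()
def ray(c,row,col):
    K=np.array(c['mtx']); d=np.array([(col-K[0,2])/K[0,0],(row-K[1,2])/K[1,1]])
    s=d.copy()
    for _ in range(20): s=d/(1+c['k1']*(s@s))
    v=R_(c)@np.array([s[0],-s[1],-1]); return np.array(c['eye']),v/np.linalg.norm(v)
def onz(c,row,col,z):
    e,v=ray(c,row,col); return e+v*(z-e[2])/v[2]
def tri(rays):
    A=0;b=0
    for e,v in rays:
        P=np.eye(3)-np.outer(v,v); A=A+P; b=b+P@e
    p=np.linalg.solve(A,b); return p,[np.linalg.norm((np.eye(3)-np.outer(v,v))@(p-e)) for e,v in rays]
def proj(c,p):
    q=R_(c).T@(np.array(p)-np.array(c['eye'])); s=np.array([q[0]/-q[2],-q[1]/-q[2]]); s=s*(1+c['k1']*(s@s))
    K=np.array(c['mtx']); return np.array([K[1,1]*s[1]+K[1,2],K[0,0]*s[0]+K[0,2]])
E
python3 - <<'E'
from h import *
np.set_printoptions(precision=4,suppress=True)
print(ctrl.get_obs(), ctrl.grasp_offset)
cs={}
for n in ('scene','top'):
    im,c=snap(n,n+'0.png'); cs[n]=c; print(n,c)
    for t in ('white_front','black_front','rack','cradle','drawer_face','mug','glue','screwdriver'):
        print(t,[(np.round(d['bbox']),round(d['conf'],2)) for d in ctrl.trace(t,n)[:3]])
    for t in ('white_front_pull','white_front','drawer_face','cradle','rack'):
        print('pt',t,[(np.round(d['pixel'],1),round(d['conf'],2)) for d in ctrl.spot_point(t,n)[:3]])
E
```

```text
{'clock': 0.0, 'joint_pos': array([ 83.0267,  20.5909,   0.6349,  -0.0197, -70.1353, -16.5046]), 'qvel': array([-0.027 ,  0.0403,  0.0408, -0.1243, -0.0204,  0.0904]), 'tau': array([ -0.0007, -58.271 ,  29.3055,   6.9973,   0.007 ,  -0.0002]), 'tool_pos': array([0.2688, 0.6187, 0.2256]), 'orientation': array([179.9072,  -0.0082, -23.4845]), 'force': array([ 1.2645, -0.0295,  0.4475]), 'moment': array([-0.0194,  0.0478, -0.0154]), 'gripper_force': 0.0, 'opening': 0.08743260981938362} 0.0188
scene {'mtx': array([[391.5707,   0.    , 276.9778],
       [  0.    , 391.5707, 215.5506],
       [  0.    ,   0.    ,   1.    ]]), 'k1': 0.038085346809794245, 'eye': array([ 0.8587, -0.5204,  0.9651]), 'attitude': array([35.8932,  0.1903, 33.7135])}
white_front [(array([112., 277., 187., 311.]), 0.97), (array([186., 210., 219., 268.]), 0.93), (array([200., 268., 251., 323.]), 0.6)]
black_front [(array([321., 156., 388., 221.]), 0.71), (array([235., 294., 282., 355.]), 0.67)]
rack [(array([195., 282., 296., 370.]), 0.79)]
cradle [(array([323., 158., 414., 243.]), 0.67)]
drawer_face [(array([320., 
[... 1068 characters left out ...]
.98), (array([203., 140., 240., 189.]), 0.71), (array([127., 187., 155., 219.]), 0.27)]
cradle [(array([195., 120., 248., 188.]), 0.72), (array([339., 162., 386., 181.]), 0.54)]
drawer_face [(array([198., 140., 242., 187.]), 0.73)]
mug [(array([127., 185., 160., 218.]), 0.64)]
glue [(array([407., 196., 430., 215.]), 0.92)]
screwdriver [(array([286., 206., 297., 253.]), 0.69)]
pt white_front_pull [(array([253. , 388.8]), 0.98), (array([246.3, 323.6]), 0.91), (array([207.8, 356.3]), 0.75)]
pt white_front [(array([246.2, 327.4]), 0.8), (array([204.8, 355.5]), 0.55)]
pt drawer_face [(array([187.4, 222.6]), 0.59), (array([205.2, 356.3]), 0.19)]
pt cradle [(array([190.1, 219.8]), 0.86)]
pt rack []
```

View pics/scene0.png

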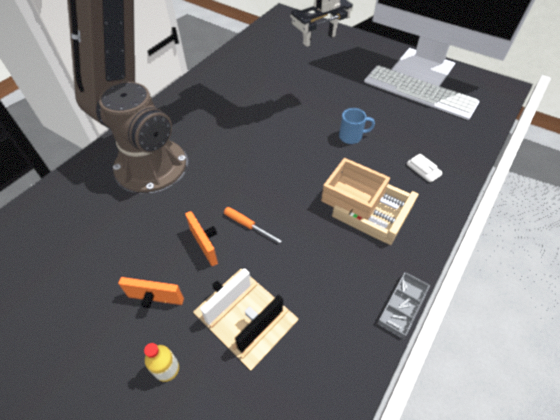

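View pics/top0.png

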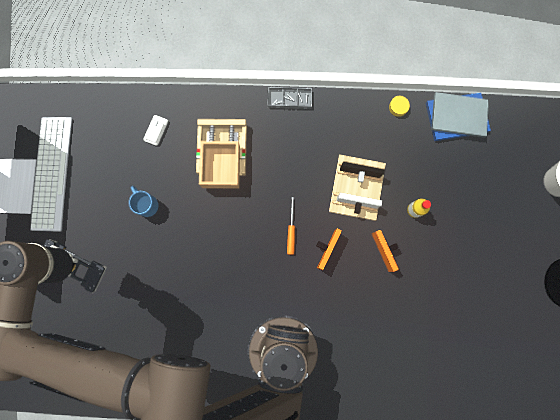

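Candidates for the white front: the white panel in the near groove of the rack (scene col 227,row 297; top 360,202), plus two orange panels (top 330,249 and 387,251; scene 202,238 and 150,292), and the black front in the far groove (top 362,170). By the description it is the white panel. Its black pull is at scene (217,286) / top (356,208). The drawer box is at top (220,165).

```bash
python3 - <<'E'
from h import *
np.set_printoptions(precision=4,suppress=True)
s=ctrl.calibration('scene'); t=ctrl.calibration('top')
print(proj(s,[0,0,0]),proj(t,[0,0,0]),'TCP',proj(s,ctrl.get_obs()['tool_pos']),proj(t,ctrl.get_obs()['tool_pos']))
print('pull',tri([ray(s,285.6,218.6),ray(t,207.8,356.3)]), onz(s,285.6,218.6,.054),onz(t,207.8,356.3,.054))
print('dface',tri([ray(s,184.2,335),ray(t,187.4,222.6)]))
print('front base',tri([ray(s,302.5,230.3),ray(t,204.8,355.5)]))
im=ctrl.snapshot('top');m=ctrl.trace('white_front','top')
for d in m:
  print(d['conf'],d['bbox'],im[d['mask']].mean(0),cv2.minAreaRect(np.argwhere(d['mask'])[:,::-1].astype(np.float32)))
# white panel top edge yaw via top cam z=.086, rows/cols ends
for p in ((196,339),(205,382)): print(onz(t,*p,.086))
# box rim corners top
for p in ((142,200),(142,241),(188,200),(188,240)): print(onz(t,*p,.095))
print('glue',onz(t,207,419,.1),'sd',onz(t,254,291,.02),onz(t,196,293,.01),'orange',onz(t,249,330,.08),onz(t,251,387,.08),'mug',onz(t,203,143,.09))
w=ctrl.calibration('wrist'); o=ctrl.get_obs(); print(w,o['tool_pos'],o['orientation'])
E
```

```text
[164.7056 150.7903] [351.4601 282.9184] TCP [ 39.4438 319.3268] [266.0367  83.5962]
pull (array([ 0.493 , -0.2392,  0.0617]), [np.float64(0.0019438874223875432), np.float64(0.0019438874223874972)]) [ 0.4885 -0.2383  0.054 ] [ 0.4953 -0.2389  0.054 ]
dface (array([0.5623, 0.2285, 0.0398]), [np.float64(0.007068305975065027), np.float64(0.007068305975064919)])
front base (array([ 0.5171, -0.2428, -0.0082]), [np.float64(0.0037560281732828362), np.float64(0.0037560281732827976)])
0.98 [337.7, 197.9, 380.3, 214.2] [196.768  196.1381 193.4972] ((358.20831298828125, 204.1169891357422), (42.75504684448242, 15.93871784210205), 10.885527610778809)
0.91 [373.3, 229.9, 397.0, 272.2] [195.6798 125.5103  52.6674] ((388.2241516113281, 249.18966674804688), (43.85635757446289, 18.64551544189453), 66.80140686035156)
0.8 [317.9, 228.2, 339.4, 271.6] [191.6494 134.1704  59.1926] ((324.8561706542969, 246.61643981933594), (17.29696273803711, 44.773475646972656), 24.443954467773438)
[ 0.5295 -0.1751  0.086 ]
[ 0.5027 -0.3212  0.086 ]
[0.7021 0.302  0.095 ]
[0.7055 0.1618 0.095 ]
[0.5428 0.2935 0.095 ]
[0.5463 0.1588 0.095 ]
glue [ 0.4972 -0.4441  0.1   ] sd [ 0.3332 -0.0192  0.02  ] [ 0.5374 -0.0216  0.01  ] orange [ 0.3507 -0.1476  0.08  ] [ 0.3484 -0.3392  0.08  ] mug [0.4874 0.4854 0.09  ]
{'mtx': array([[320.4142,   0.    , 281.5779],
       [  0.    , 320.4142, 210.6904],
       [  0.    ,   0.    ,   1.    ]]), 'k1': -0.0011232087082456196, 'eye': array([0.3293, 0.5932, 0.3837]), 'attitude': array([ -14.1127,   -0.0395, -113.5363])} [0.269  0.6191 0.2266] [-179.9981   -0.0009  -23.4788]
```

send_rows(
  increments=[
    [[0.2,-0.25,0.05,0.08],[0.4,-0.5,0.1,0.16],[0.6,-0.75,0.15,0.24],[0.75,-1,0.2,0.29]],
  ],
  jaw=1,
)

```text
clock: 2.0
tool_pos: [0.4181, 0.4205, 0.2663]
orientation: [-180.0, -0.0, 1.6]
force: [0.6, -0.5, -0.8]
opening: 0.0875
gripper_force: 0.0
```

send_rows(
  increments=[
    [[0.1,-0.25,0,0],[0.2,-0.5,0,0],[0.25,-0.75,0,0],[0.3,-0.95,0,0],[0.3,-0.95,0,0],[0.3,-0.95,0,0]],
  ],
)

```text
clock: 2.75
tool_pos: [0.4772, 0.2321, 0.2662]
orientation: [-180.0, -0.0, 1.4]
force: [-0.0, 1.2, -0.6]
opening: 0.0874
gripper_force: 0.0
```

```bash
python3 - <<'E'
from h import *
import pickle
np.set_printoptions(precision=4,suppress=True)
o=ctrl.get_obs(); print(o['clock'],o['tool_pos'],o['orientation'],o['qvel'].max())
im,c=snap('wrist','w1.png'); pickle.dump((im,c),open('w1.pkl','wb')); print(c)
for t in ('drawer_face','cradle'):
    print(t,[(np.round(d['pixel'],1),round(d['conf'],2)) for d in ctrl.spot_point(t,'wrist')[:3]],[(np.round(d['bbox']),round(d['conf'],2)) for d in ctrl.trace(t,'wrist')[:3]])
E
```

```text
2.75 [0.4772 0.2321 0.2662] [-179.9736   -0.0231    1.4058] 0.9599273831237608
{'mtx': array([[320.4142,   0.    , 281.5779],
       [  0.    , 320.4142, 210.6904],
       [  0.    ,   0.    ,   1.    ]]), 'k1': -0.0011232087082456196, 'eye': array([0.543 , 0.2338, 0.4234]), 'attitude': array([-14.1093,  -0.0238, -88.6501])}
drawer_face [(array([117.6, 277.7]), 0.71)] [(array([200.,   0., 364., 119.]), 0.68)]
cradle [(array([117.6, 278.5]), 0.59)] [(array([204.,   0., 362., 119.]), 0.96)]
```

View pics/w1.png

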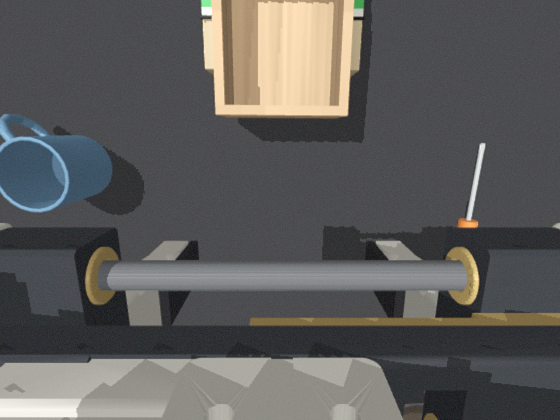

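Wrist view: the box's front rim runs from (217,116) to (349,115), mug left, screwdriver right. I'll take a second view further back so the front face and stripes show.

send_rows(
  increments=[
    [[-0.25,0,0,0.0],[-0.5,0,0,0.0],[-0.5,0,0,0.0],[-0.5,0,0,0.0]],
  ],
)

```text
clock: 3.5
tool_pos: [0.3771, 0.2327, 0.2664]
orientation: [-180.0, -0.0, 1.5]
force: [-0.3, 0.1, 0.2]
opening: 0.0872
gripper_force: 0.0
```

```bash
python3 - <<'E'
from h import *
import pickle
np.set_printoptions(precision=4,suppress=True)
o=ctrl.get_obs(); print(o['clock'],o['tool_pos'],o['orientation'],o['qvel'].max())
im2,c2=snap('wrist'); pickle.dump((im2,c2),open('w2.pkl','wb')); print(c2['eye'])
im1,c1=pickle.load(open('w1.pkl','rb'))
print([(np.round(d['pixel'],1),round(d['conf'],2)) for d in ctrl.spot_point('drawer_face','wrist')[:3]])
def wood(im,r0,r1,c0,c1,f,s):
    w=cv2.resize(im[r0:r1,c0:c1],None,fx=s,fy=s,interpolation=cv2.INTER_CUBIC); return cv2.cvtColor(w,cv2.COLOR_RGB2BGR)
a=wood(im1,0,130,190,380,'',4); b=wood(im2,0,130,190,380,'',4)
a=a[:290 if 0 else 520]; 
cv2.imwrite('pics/w2c.png',b); cv2.imwrite('pics/w1c.png',a)
E
```

```text
3.5 [0.3771 0.2327 0.2664] [-179.959    -0.0446    1.5422] 1.2964412752450183
[0.4428 0.2345 0.4236]
[(array([ 26.3, 281.6]), 0.63)]
```

View pics/w2c.png

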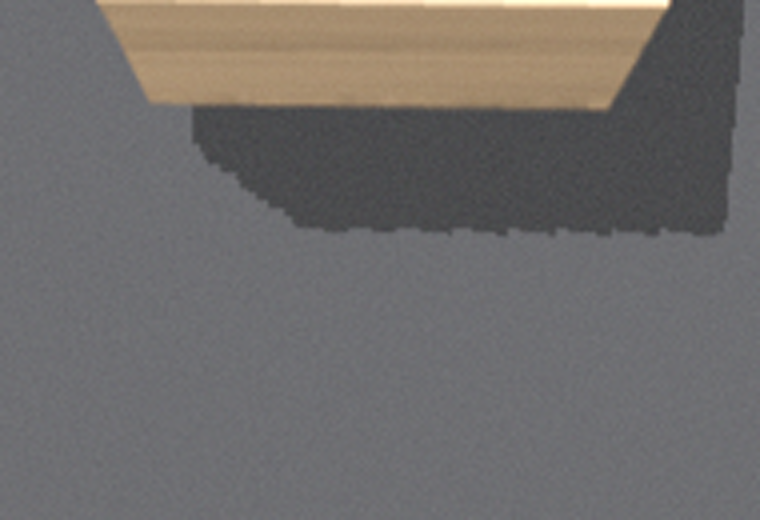

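View pics/w1c.png

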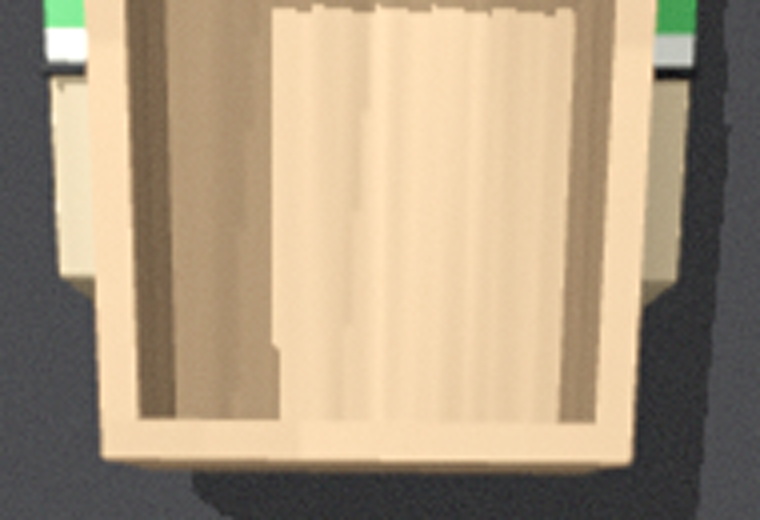

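The crops show the front face. In w2 its top corners are at crop (100,4) and (668,7), its bottom corners at (150,103) and (609,108). In w1 the top corners are at (102,459) and (632,464).

```bash
python3 - <<'E'
from h import *
import pickle
np.set_printoptions(precision=4,suppress=True)
_,c1=pickle.load(open('w1.pkl','rb')); _,c2=pickle.load(open('w2.pkl','rb'))
px=lambda x,y:((y+.5)/4-.5,(x+.5)/4-.5+190)
L,eL=tri([ray(c1,*px(102,459)),ray(c2,*px(100,4))]); R,eR=tri([ray(c1,*px(632,464)),ray(c2,*px(668,7))])
print('top',L,eL,R,eR,np.linalg.norm(L-R))
f=lambda L,R:print('  yaw',np.degrees(np.arctan2(-(L-R)[0],(L-R)[1])),'mid',(L+R)/2,'w',np.linalg.norm(L-R))
f(L,R)
for c,p,q,z in ((c1,(102,459),(632,464),.095),(c2,(100,4),(668,7),.095),(c2,(150,103),(609,108),.02)):
    f(onz(c,*px(*p),z),onz(c,*px(*q),z))
# side walls in w1: left outer (102,459)->(88,80); right (632,464)->(656,40)
for p,q in (((102,459),(88,80)),((632,464),(656,40))):
    d=onz(c1,*px(*q),.095)-onz(c1,*px(*p),.095); print('side yaw',np.degrees(np.arctan2(d[1],d[0])))
# inner edge of front wall 
for p,q in (((140,418),(597,423)),): f(onz(c1,*px(*p),.095),onz(c1,*px(*q),.095))
E
```

```text
top [0.5566 0.2994 0.0917] [np.float64(0.0005087163255190771), np.float64(0.0005087163255190525)] [0.5584 0.169  0.0944] [np.float64(0.00011899424382584216), np.float64(0.00011899424382586567)] 0.13042398484726617
  yaw 0.7904964547958684 mid [0.5575 0.2342 0.0931] w 0.13042398484726617
  yaw 0.8324459107534006 mid [0.5574 0.2341 0.095 ] w 0.13026960337351487
  yaw 1.2193854514061542 mid [0.5568 0.2337 0.095 ] w 0.12902306531609184
  yaw 0.9241877217530454 mid [0.5577 0.2341 0.02  ] w 0.1302439818923526
side yaw 0.6726169129746684
side yaw 0.837392761427687
  yaw 0.7548075846665023 mid [0.567 0.234 0.095] w 0.11149573586350676
```

send_rows(
  increments=[
    [[0.3,-0.25,0,0.0],[0.4,-0.5,0,-0.04],[0.5,-0.75,0,-0.08],[0.5,-1,0,-0.12],[0.5,-1,0,-0.13]],
  ],
)

```text
clock: 4.22
tool_pos: [0.4776, 0.0288, 0.2653]
orientation: [179.9, 0.1, -10.1]
force: [-0.3, -0.1, 0.6]
opening: 0.0878
gripper_force: 0.0
```

send_rows(
  increments=[
    [[-0.1,-0.25,0,0],[-0.2,-0.5,0,0],[-0.3,-0.75,0,0],[-0.4,-1,0,0],[-0.4,-1,0,0],[-0.4,-1,0,0]],
  ],
)

```text
clock: 4.97
tool_pos: [0.3976, -0.168, 0.2658]
orientation: [-180.0, 0.0, -9.8]
force: [1.0, 0.3, 0.4]
opening: 0.0877
gripper_force: 0.0
```

```bash
python3 - <<'E'
from h import *
import pickle
np.set_printoptions(precision=4,suppress=True)
im,c=snap('wrist','w3.png'); pickle.dump((im,c),open('w3.pkl','wb')); print(c['eye'],c['attitude'])
for t in ('white_front_pull','white_front','rack'):
    print(t,[(np.round(d['pixel'],1),round(d['conf'],2)) for d in ctrl.spot_point(t,'wrist')[:3]],[(np.round(d['bbox']),round(d['conf'],2)) for d in ctrl.trace(t,'wrist')[:3]])
cv2.imwrite('pics/w3c.png',cv2.cvtColor(cv2.resize(im[50:250,200:466],None,fx=3,fy=3,interpolation=cv2.INTER_CUBIC),cv2.COLOR_RGB2BGR))
E
```

```text
[ 0.4625 -0.179   0.423 ] [-14.1388  -0.0461 -99.8531]
white_front_pull [(array([186.3, 452.2]), 0.96), (array([218.4, 245. ]), 0.85), (array([ 70.3, 325.3]), 0.66)] [(array([233., 163., 295., 263.]), 0.85), (array([265.,  45., 415., 106.]), 0.62), (array([378., 143., 468., 246.]), 0.62)]
white_front [(array([ 72.1, 324.2]), 0.65), (array([218.7, 274.1]), 0.57)] [(array([233., 165., 296., 262.]), 0.91), (array([380., 144., 473., 245.]), 0.64), (array([261.,  44., 417., 109.]), 0.57)]
rack [(array([ 21.9, 323.1]), 0.72), (array([171.3, 168. ]), 0.32)] [(array([252.,   3., 400., 111.]), 0.58)]
```

View pics/w3c.png

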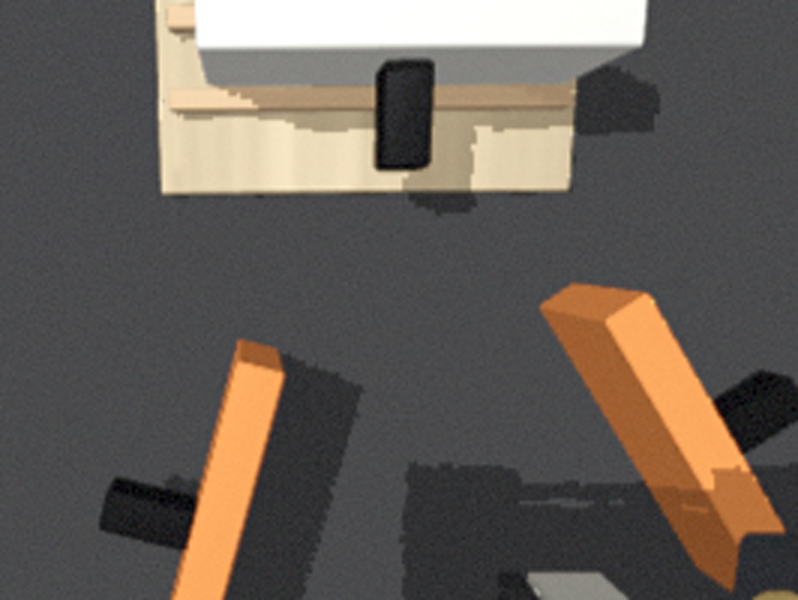

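The white front stands in the near groove of the rack, pull pointing towards the robot at crop (404,115), i.e. pixel row 88, col 334. The choice is confirmed. The orange ones lie nearer the robot at pixels (266,200) and (430,190). I'll move back for a second view to measure height.

send_rows(
  increments=[
    [[0.15,-0.25,0,0.0],[0.35,-0.4,-0.1,0.0],[0.35,-0.4,-0.1,0.0],[0.35,-0.4,-0.1,0.0]],
  ],
)

```text
clock: 5.82
tool_pos: [0.467, -0.2477, 0.2455]
orientation: [180.0, 0.1, -9.7]
force: [-0.1, 0.3, 0.3]
opening: 0.0875
gripper_force: 0.0
```

```bash
python3 - <<'E'
from h import *
import pickle
np.set_printoptions(precision=4,suppress=True)
o=ctrl.get_obs(); print(o['tool_pos'],o['orientation'])
im,c=snap('wrist','w4.png'); pickle.dump((im,c),open('w4.pkl','wb')); print(c['eye'],c['attitude'])
for t in ('white_front_pull','white_front'):
    print(t,[(np.round(d['pixel'],1),round(d['conf'],2)) for d in ctrl.spot_point(t,'wrist')[:3]],[(np.round(d['bbox']),round(d['conf'],2)) for d in ctrl.trace(t,'wrist')[:3]])
cv2.imwrite('pics/w4c.png',cv2.cvtColor(cv2.resize(im[40:240,180:446],None,fx=3,fy=3,interpolation=cv2.INTER_CUBIC),cv2.COLOR_RGB2BGR))
E
```

```text
[ 0.467  -0.2477  0.2455] [179.9928   0.0841  -9.724 ]
[ 0.5321 -0.2587  0.4025] [-14.2064  -0.0517 -99.7849]
white_front_pull [(array([168.1, 272. ]), 0.94), (array([289.3, 190.9]), 0.7)] [(array([331., 209., 365., 260.]), 0.79), (array([186., 227., 240., 324.]), 0.77), (array([195., 131., 347., 184.]), 0.64)]
white_front [(array([256.2, 362.8]), 0.73)] [(array([194., 132., 349., 186.]), 0.78), (array([184., 229., 242., 326.]), 0.78), (array([ 84., 162., 124., 261.]), 0.64)]
```

View pics/w4c.png

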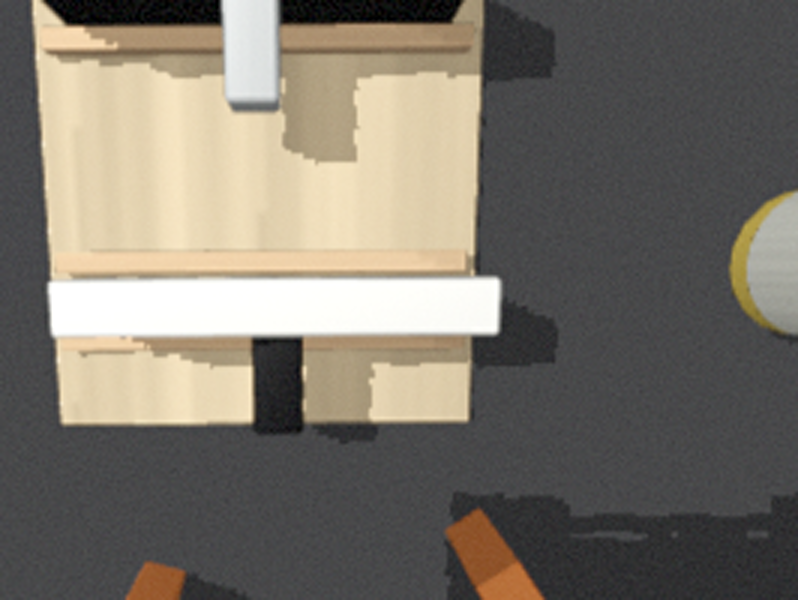

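In w4 the panel's front top edge runs from crop (49,337) to (500,334), and the pull's free end is at crop (254–302, 432).

```bash
python3 - <<'E'
from h import *
import pickle
np.set_printoptions(precision=4,suppress=True)
_,c3=pickle.load(open('w3.pkl','rb')); _,c4=pickle.load(open('w4.pkl','rb'))
p3=lambda x,y:((y+.5)/3-.5+50,(x+.5)/3-.5+200)
p4=lambda x,y:((y+.5)/3-.5+40,(x+.5)/3-.5+180)
f=lambda n,L,R:print(n,L,R,'yaw',np.degrees(np.arctan2(-(L-R)[0],(L-R)[1])),'mid',(L+R)/2,'w',np.linalg.norm(L-R))
L,e1=tri([ray(c3,*p3(198,46)),ray(c4,*p4(49,337))]);R,e2=tri([ray(c3,*p3(645,44)),ray(c4,*p4(500,334))])
f('panel front top tri',L,R); print(e1,e2)
f(' w3',onz(c3,*p3(198,46),.086),onz(c3,*p3(645,44),.086))
f(' w4',onz(c4,*p4(49,337),.086),onz(c4,*p4(500,334),.086))
f(' w4 back',onz(c4,*p4(49,282),.086),onz(c4,*p4(500,278),.086))
L,e1=tri([ray(c3,*p3(375,169)),ray(c4,*p4(254,432))]);R,e2=tri([ray(c3,*p3(431,169)),ray(c4,*p4(302,432))])
f('pull end tri',L,R); print(e1,e2)
f(' w3',onz(c3,*p3(375,169),.066),onz(c3,*p3(431,169),.066))
f(' w4',onz(c4,*p4(254,432),.066),onz(c4,*p4(302,432),.066))
y=np.radians(-9.9);ex=np.array([np.cos(y),np.sin(y)])
E
```

```text
panel front top tri [ 0.5251 -0.1744  0.0893] [ 0.5014 -0.3177  0.0856] yaw -9.420560265246666 mid [ 0.5133 -0.246   0.0875] w 0.14534894348121763
[np.float64(0.000331795580204021), np.float64(0.0003317955802039388)] [np.float64(2.2303767527887936e-05), np.float64(2.2303767527813153e-05)]
 w3 [ 0.5255 -0.1745  0.086 ] [ 0.5013 -0.3175  0.086 ] yaw -9.597524273113157 mid [ 0.5134 -0.246   0.086 ] w 0.1450151800734853
 w4 [ 0.5253 -0.1732  0.086 ] [ 0.5014 -0.3176  0.086 ] yaw -9.413468299931765 mid [ 0.5134 -0.2454  0.086 ] w 0.14637038800111254
 w4 back [ 0.5422 -0.1773  0.086 ] [ 0.5189 -0.3198  0.086 ] yaw -9.292516333308326 mid [ 0.5306 -0.2485  0.086 ] w 0.1443630196885303
pull end tri [ 0.4791 -0.2303  0.0557] [ 0.4762 -0.2485  0.0616] yaw -8.963360113355497 mid [ 0.4776 -0.2394  0.0586] w 0.019337778532097373
[np.float64(0.00046114391487124805), np.float64(0.00046114391487114706)] [np.float64(0.0006737048491428214), np.float64(0.0006737048491430573)]
 w3 [ 0.4789 -0.2286  0.066 ] [ 0.4755 -0.2481  0.066 ] yaw -9.843383257854498 mid [ 0.4772 -0.2384  0.066 ] w 0.01982327238336974
 w4 [ 0.4803 -0.2315  0.066 ] [ 0.4774 -0.2482  0.066 ] yaw -9.793790015078903 mid [ 0.4789 -0.2399  0.066 ] w 0.016972010588619777
```

send_rows(
  increments=[
    [[0.134,0.027,-0.2,0.003],[0.134,0.027,-0.45,0.003],[0.134,0.027,-0.65,0.003],[0.134,0.027,-0.75,0.003],[0.134,0.027,-0.75,0.003]],
  ],
)

```text
clock: 6.7
tool_pos: [0.493, -0.2421, 0.0952]
orientation: [180.0, 0.1, -9.4]
force: [-0.2, 0.3, 0.6]
opening: 0.0875
gripper_force: 0.0
```

send_rows(
  increments=[
    [[0,0,-0.1,0],[0,0,-0.2,0],[0,0,-0.26,0],[0,0,-0.302,0],[0,0,-0.302,0],[0,0,-0.302,0]],
  ],
)

```text
clock: 7.45
tool_pos: [0.4944, -0.2427, 0.0362]
orientation: [180.0, -0.1, -9.5]
force: [0.1, -1.0, -0.3]
opening: 0.0874
gripper_force: 0.0
```

send_rows(
  increments=[
    [[0,0,0,0],[0,0,0,0],[0,0,0,0],[0,0,0,0],[0,0,0,0],[0,0,0,0],[0,0,0,0],[0,0,0,0]],
  ],
  jaw=0,
)

```text
clock: 8.45
tool_pos: [0.4939, -0.2425, 0.0355]
orientation: [180.0, 0.0, -9.5]
force: [-0.0, -0.1, -0.5]
opening: 0.018
gripper_force: 30.0
```

send_rows(
  increments=[
    [[0,0,0.05,0],[0,0,0.12,0],[0,0,0.22,0],[0,0,0.35,0],[0,0,0.5,0],[0,0,0.65,0],[0,0,0.7,0],[0,0,0.7,0]],
  ],
)

```text
clock: 9.45
tool_pos: [0.494, -0.2425, 0.1761]
orientation: [-180.0, -0.1, -9.5]
force: [0.2, 0.5, -4.0]
opening: 0.0175
gripper_force: 30.0
```

```bash
python3 - <<'E'
from h import *
import pickle
np.set_printoptions(precision=4,suppress=True)
o=ctrl.get_obs(); print(o['tool_pos'],o['orientation'],o['force'],o['opening'])
im,c=snap('wrist','w5.png'); pickle.dump((im,c,o),open('w5.pkl','wb'))
print([(np.round(d['bbox']),round(d['conf'],2)) for d in ctrl.trace('white_front','wrist')[:3]])
cv2.imwrite('pics/w5c.png',cv2.cvtColor(cv2.resize(im[120:300,140:420],None,fx=2.8,fy=2.8,interpolation=cv2.INTER_CUBIC),cv2.COLOR_RGB2BGR))
E
```

```text
[ 0.494  -0.2425  0.1761] [-179.9802   -0.0773   -9.4796] [ 0.2472  0.5057 -4.007 ] 0.017549591576012286
[(array([ 71., 182., 489., 320.]), 0.89), (array([450., 390., 455., 398.]), 0.38)]
```

View pics/w5c.png

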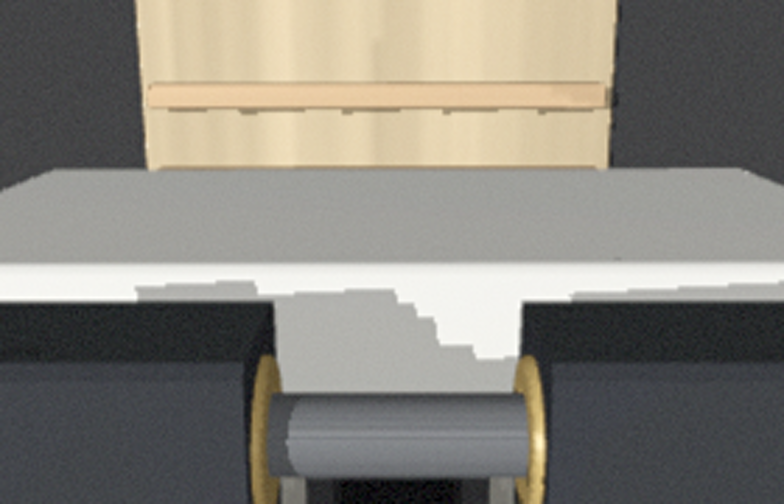

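The panel hangs in the grip. Its back face shows in the crop, with the lower edge from (55,169) to (742,169) and the upper edge at row 263. I'll compare this with the ideal held pose.

```bash
cat > held.py <<'E'
from h import *
from scipy.optimize import least_squares
from scipy.spatial.transform import Rotation as Ro
def fit(im,c,o):
    """fit of held panel: back face corners vs edges found in the wrist picture"""
    yaw=np.radians(o['orientation'][2]); T=np.array(o['tool_pos'])
    def pts(q): # q: dx,dy,dz of pull point w.r.t. grasp, pitch, yaw err(deg)
        P=np.array([[38,73,-48],[38,-73,-48],[38,73,32],[38,-73,32]])/1e3
        M=Ro.from_euler('xyz',[q[5],q[3],q[4]],degrees=True).apply(P)+np.array(q[:3])/1e3
        return Ro.from_euler('z',yaw).apply(M)+T+[0,0,.0188]
    return pts
E
python3 - <<'E'
from held import *
import pickle
np.set_printoptions(precision=2,suppress=True)
im,c,o=pickle.load(open('w5.pkl','rb'))
pts=fit(im,c,o)
q0=[0]*6
print(np.array([proj(c,p) for p in pts(q0)]))
p=lambda x,y:[(y+.5)/2.8-.5+120,(x+.5)/2.8-.5+140]
print('bottom meas',p(55,169),p(742,169),'top row',p(10,263),p(770,263))
for k in range(6):
    q=[0]*6;q[k]=1; print(k,(np.array([proj(c,a) for a in pts(q)])-np.array([proj(c,a) for a in pts(q0)])).round(2).tolist())
g=im.astype(int).sum(2)
for col in (90,120,200,300,350,440,470): 
    cc=g[150:260,col]; d=np.diff(cc); i=np.argsort(-abs(d))[:3]; print(col,[(int(150+j),int(d[j])) for j in i])
for row in (184,190,200,208): 
    print(row,[(int(j),int(np.diff(g[row])[j])) for j in np.argsort(-abs(np.diff(g[row])))[:3]])
E
```

```text
[[179.19 157.05]
 [178.92 406.44]
 [213.53  69.31]
 [213.07 494.61]]
bottom meas [180.03571428571428, 159.32142857142858] [180.03571428571428, 404.67857142857144] top row [213.60714285714286, 143.25] [213.60714285714286, 414.67857142857144]
0 [[-1.7, -0.16], [-1.7, 0.16], [-2.83, -0.47], [-2.83, 0.47]]
1 [[0.0, -1.71], [0.0, -1.71], [0.0, -2.91], [0.0, -2.91]]
2 [[0.25, -0.65], [0.25, 0.65], [0.74, -1.89], [0.73, 1.9]]
3 [[1.26, 0.56], [1.26, -0.56], [-2.04, 0.98], [-2.04, -0.99]]
4 [[2.17, -0.9], [-2.16, -0.95], [3.6, -1.29], [-3.58, -1.37]]
5 [[0.33, -2.25], [-0.31, -2.25], [0.94, -0.72], [-0.92, -0.8]]
90 [(207, 138), (227, -122), (208, 110)]
120 [(234, -266), (235, -221), (195, 166)]
200 [(227, -209), (226, -170), (220, -132)]
300 [(178, -153), (160, 137), (157, -129)]
350 [(227, -195), (226, -176), (159, 147)]
440 [(232, -183), (194, 148), (224, -132)]
470 [(206, 272), (244, -123), (212, 93)]
184 [(509, -126), (510, -94), (149, 92)]
190 [(516, -129), (514, 104), (513, 101)]
200 [(56, 210), (57, 186), (63, -170)]
208 [(59, 217), (60, 152), (473, -134)]
```

Held pose matches the ideal within about 1 mm and 0.3°. Next, carry it to the front of the box.

send_rows(
  increments=[
    [[-0.02,0.08,0,0.01],[-0.06,0.22,0,0.02],[-0.1,0.4,0,0.03],[-0.13,0.6,0,0.04],[-0.16,0.8,0,0.05],[-0.17,1,0,0.06]],
  ],
)

```text
clock: 10.3
tool_pos: [0.4586, -0.041, 0.1748]
orientation: [180.0, 0.1, -4.3]
force: [1.7, -0.3, -2.7]
opening: 0.0175
gripper_force: 30.0
```

send_rows(
  increments=[
    [[0,0.2,0,0.02],[0,0.4,0,0.03],[0,0.6,0,0.04],[0,0.8,0,0.05],[0,0.93,0,0.06],[0,1,0,0.06]],
  ],
)

```text
clock: 11.05
tool_pos: [0.4589, 0.1588, 0.1748]
orientation: [180.0, 0.1, 1.0]
force: [0.9, -1.3, -2.4]
opening: 0.0176
gripper_force: 30.0
```

send_rows(
  increments=[
    [[0,0.1,0,0],[0,0.25,0,0],[0,0.35,-0.05,0],[0,0.38,-0.15,0],[0,0.38,-0.3,0],[0,0.38,-0.45,0],[0,0.38,-0.56,0],[0,0.38,-0.62,0],[0,0.38,-0.63,0],[0,0.38,-0.63,0],[0,0.38,-0.63,0]],
  ],
)

```text
clock: 12.42
tool_pos: [0.4603, 0.2339, 0.0504]
orientation: [-179.9, -0.1, 0.8]
force: [0.2, -0.0, -3.1]
opening: 0.0175
gripper_force: 30.0
```

```bash
python3 - <<'E'
from h import *
import pickle
np.set_printoptions(precision=4,suppress=True)
o=ctrl.get_obs(); print(o['clock'],o['tool_pos'],o['orientation'],o['force'],o['opening'])
im,c=snap('wrist'); pickle.dump((im,c,o),open('w6.pkl','wb'))
cv2.imwrite('pics/w6c.png',cv2.cvtColor(cv2.resize(im[0:250,60:500],None,fx=1.8,fy=1.8,interpolation=cv2.INTER_CUBIC)[:,:792],cv2.COLOR_RGB2BGR))
E
```

```text
12.425 [0.4603 0.2339 0.0504] [-179.936   -0.066    0.845] [ 0.1995 -0.0362 -3.1009] 0.017531677457348478
```

View pics/w6c.png

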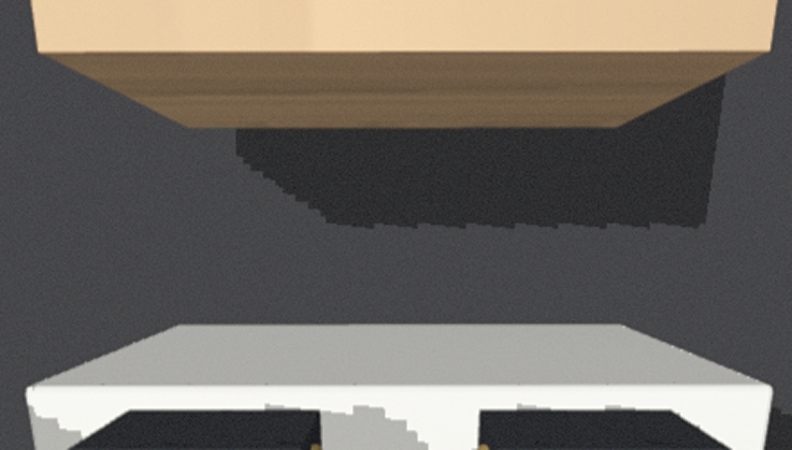

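Both back edges show: the box's lower edge at crop (187–618,127) and upper edge (38–770,51), the panel's lower edge at (180–623,325) and upper edge (28–771,385).

```bash
python3 - <<'E'
from h import *
import pickle
np.set_printoptions(precision=4,suppress=True)
im,c,o=pickle.load(open('w6.pkl','rb'))
p=lambda x,y:((y+.5)/1.8-.5,(x+.5)/1.8-.5+60)
f=lambda n,L,R:print(n,'yaw %.2f'%np.degrees(np.arctan2(-(L-R)[0],(L-R)[1])),'mid',(L+R)/2,'w %.4f'%np.linalg.norm(L-R))
zb=o['tool_pos'][2]-.0295
for dz in (0,-.002):
  f('panel bot',onz(c,*p(180,325),zb+dz),onz(c,*p(623,325),zb+dz))
  f('panel top',onz(c,*p(28,385),zb+.08+dz),onz(c,*p(771,385),zb+.08+dz))
f('box bot',onz(c,*p(187,127),.02),onz(c,*p(618,127),.02))
f('box top',onz(c,*p(38,51),.095),onz(c,*p(770,51),.095))
# edge rows, subpixel, for yaw: panel bottom and box bottom, top
g=cv2.GaussianBlur(cv2.cvtColor(im,cv2.COLOR_RGB2GRAY).astype(np.float32),(5,1),0)
def edge(cols,r,h=6):
    out=[]
    for k in cols:
        d=abs(np.diff(g[r-h:r+h,k])); d[d<d.max()*.4]=0; out.append((np.arange(len(d))@d)/d.sum()+r-h+.5)
    return np.polyfit(cols,out,1),np.std(out-np.polyval(np.polyfit(cols,out,1),cols))
for n,cols,r,z in (('box bot',range(200,380,4),70,.02),('box top',range(90,480,5),28,.095),('pan bot',range(175,390,4),180,zb),('pan top',range(90,480,5),213,zb+.08)):
    k,s=edge(list(cols),r); a,b=cols[0],cols[-1]
    f(n+' fit sd %.2f'%s,onz(c,np.polyval(k,a),a,z),onz(c,np.polyval(k,b),b,z))
E
```

```text
panel bot yaw 0.79 mid [0.4976 0.2337 0.0209] w 0.1445
panel top yaw 0.79 mid [0.4982 0.2344 0.1009] w 0.1422
panel bot yaw 0.79 mid [0.4973 0.2337 0.0189] w 0.1460
panel top yaw 0.79 mid [0.4977 0.2344 0.0989] w 0.1448
box bot yaw 0.79 mid [0.5577 0.2343 0.02  ] w 0.1303
box top yaw 0.79 mid [0.5575 0.2344 0.095 ] w 0.1291
box bot fit sd 0.21 yaw 1.01 mid [0.5577 0.2318 0.02  ] w 0.0958
box top fit sd 0.10 yaw 0.82 mid [0.5575 0.235  0.095 ] w 0.1222
pan bot fit sd 0.13 yaw 0.90 mid [0.4979 0.2348 0.0209] w 0.1244
pan top fit sd 0.60 yaw 0.90 mid [0.4982 0.2342 0.1009] w 0.1326
```

Aligned to under 1 mm and about 0.2°; the gap is 59.7 mm. Approach first, then press slowly.

send_rows(
  increments=[
    [[0.04,0,0,0],[0.1,0,-0.003,0],[0.16,0,-0.003,0],[0.21,0,-0.003,0],[0.25,0,-0.003,0],[0.27,0,-0.003,0],[0.28,0,-0.003,0],[0.28,0,-0.003,0]],
  ],
)

```text
clock: 13.48
tool_pos: [0.5158, 0.2334, 0.049]
orientation: [180.0, 0.0, 0.8]
force: [-0.4, -0.8, -3.0]
opening: 0.0179
gripper_force: 30.0
```

send_rows(
  increments=[
    [[0.01,0,0,0],[0.02,0,0,0],[0.03,0,0,0],[0.04,0,0,0],[0.05,0,0,0],[0.06,0,0,0],[0.07,0,0,0],[0.075,0,0,0],[0.08,0,0,0],[0.08,0,0,0],[0.08,0,0,0]],
  ],
)

```text
clock: 14.85
tool_pos: [0.5315, 0.2334, 0.0488]
orientation: [180.0, 0.0, 0.8]
force: [-5.4, 2.8, -0.8]
opening: 0.0177
gripper_force: 30.0
```

```bash
python3 - <<'E'
from h import *
np.set_printoptions(precision=3,suppress=True)
F=[];P=[];M=[]
for k in range(6):
    im,c=snap('wrist'); o=ctrl.get_obs(); F.append(o['force']);P.append(o['tool_pos']);M.append(o['moment'])
F=np.array(F);print(F.mean(0),F.std(0),np.mean(P,0),np.mean(M,0),o['clock'])
E
```

```text
[-5.224  2.33  -0.851] [0.175 0.776 0.429] [0.531 0.233 0.049] [ 0.716  1.914 -0.039] 15.15
```

send_rows(
  increments=[
    [[0.006,0.0005,0.0005,0],[0.012,0.001,0.001,0],[0.018,0.0015,0.001,0],[0.023,0.0015,0.001,0],[0.027,0.0015,0.001,0],[0.027,0.0015,0.001,0],[0.027,0.0015,0.001,0]],
  ],
)

```text
clock: 16.02
tool_pos: [0.5362, 0.2335, 0.0488]
orientation: [180.0, 0.1, 0.8]
force: [-8.0, 3.3, 0.4]
opening: 0.0182
gripper_force: 30.0
```

```bash
python3 - <<'E'
from h import *
np.set_printoptions(precision=3,suppress=True)
F=[];P=[]
for k in range(6):
    im,c=snap('wrist','w7.png'); o=ctrl.get_obs(); F.append(o['force']);P.append(o['tool_pos'])
F=np.array(F);print(F.mean(0),F.std(0),np.mean(P,0),o['orientation'],o['clock'])
t,_=snap('top'); 
a=cv2.resize(t[105:205,180:262],None,fx=5,fy=5,interpolation=cv2.INTER_CUBIC)[:500,:400]
b=cv2.resize(im[0:250,80:480],None,fx=1,fy=1); canvas=np.zeros((500,800,3),np.uint8); canvas[:,:400]=a; canvas[:250,400:]=b
cv2.imwrite('pics/fin.png',cv2.cvtColor(canvas,cv2.COLOR_RGB2BGR))
E
```

```text
[-7.715  2.278 -0.082] [0.224 0.488 0.792] [0.536 0.233 0.049] [179.968   0.105   0.823] 16.325
```

View pics/fin.png

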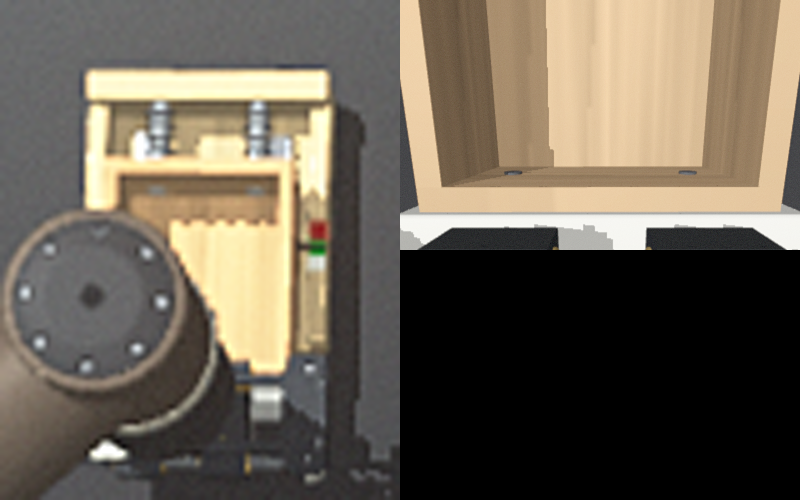

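The pointer stands in the green zone (top crop 305,246), and the panel is flush and square along the rim (row 213). The average force is 7.7 N, so a last 0.4 mm nudge.

send_rows(
  increments=[
    [[0.002,0,0,0],[0.002,0,0,0],[0.002,0,0,0],[0.002,0,0,0]],
  ],
)

```text
clock: 16.88
tool_pos: [0.5366, 0.2335, 0.0489]
orientation: [180.0, 0.1, 0.8]
force: [-8.3, 2.2, -1.3]
opening: 0.0175
gripper_force: 30.0
```

```bash
python3 - <<'E'
from h import *
np.set_printoptions(precision=4,suppress=True)
F=[];P=[]
for k in range(8):
    im,c=snap('wrist'); o=ctrl.get_obs(); F.append(o['force']);P.append(o['tool_pos'])
F=np.array(F).mean(0);print(F,np.mean(P,0),o['clock'],o['opening'])
g=cv2.cvtColor(im,cv2.COLOR_RGB2GRAY).astype(int)
s=im.astype(int); sat=s.max(2)-s.min(2)   # wood coloured vs white: rim edge row along columns
for col in (110,160,400,450): print(col,[int(r) for r in np.where(np.diff((sat[190:235,col]>40).astype(int))<0)[0]+190])
row=205; w=np.where(sat[row]>40)[0]; print('wood cols',w.min(),w.max())
for r in (216,220): v=np.where((g[r]>150)&(sat[r]<40))[0]; print('white cols',v.min(),v.max())
if abs(F[0]+8)<.6: print('close',ctrl.close_job())
E
```

```text
[-8.1025  2.3086 -0.1178] [0.5366 0.2335 0.0488] 17.275 0.017642871070273757
110 [211]
160 [211]
400 [211]
450 [211]
wood cols 98 460
white cols 75 488
white cols 74 488
the job is handed in; nothing more can be done
close None
```

The job is handed in at 17.3 s: the white front is held square against the box, centred to about 1 mm with its lower edge within about 1 mm of the box's, pushing at about 8.1 N with the visible pointer in the green zone.

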